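# Check that the boxcar clears the signal bridge

### The arm

A 6-joint arm with a two-finger parallel gripper is mounted at the origin on the work surface. World frame = base frame: x ahead of the robot, y to its left, z up, the work surface at z = 0. Lengths are in m, angles in rad, forces in N, time in s.
With the tool pointing down it reaches from about 0.35 to 0.85 m from the base axis. Payload 8.1 kg.
Tool frame: the origin (TCP) lies at the centre of the arm's flange, where the gripper is bolted on; the fingertips stand 186 mm ahead of it and the grasp point (between the pads) lies 167 mm ahead of it; z points along the fingers, y is the line along which they close (so a half turn about z gives the same grasp; the last joint's range is limited). The gripper opens to 93 mm and grips with 3 to 60 N. Pads are 15 mm wide; open, the fingers measure 128 mm over their backs; the gripper's body (75 mm by 188 mm) begins 65 mm behind the grasp point.
Start: joints at [1.236, 0.13, 1.488, -0, 1.523, -0.085], TCP at [0.148, 0.581, 0.405] pointing down, gripper open.
Joint ranges: [-2.96, 2.96], [-0.89, 2.26], [0.02, 2.5], [-1.34, 4.48], [0, 2.73], [-2.66, 2.66]. Speed limits (rad/s): [2.39, 2.39, 2.79, 3.14, 3.14, 3.14].

### API

Orientations are given as a rotation vector (axis times angle).
In Python, from plant import robot gives the robot as it stands.
- The arm moves only by the tool apply_moves, never from a script. Its argument "series" is a list of rows, each a list of 2 entries, a list of its own where there are three numbers: the shift along the tool's x, y, z in mm, then the turn, a rotation vector about the tool's x, y, z in rad. A call has 1 to 12 rows; each row shifts and turns the commanded pose from where the row before left it, along the tool's axes as they then stand; what a row does not reach is not made up. A row lasts 1/12 s, in which the tool goes at most 41.7 mm and 7.16 degrees, less where a joint would pass 70% of its speed; a pose out of reach is approached as far as the arm can. A call is refused whole if a number of a shift passes 41.7 or a number of a turn 0.125, either way. A call with a gripper value outside its range is refused whole. "claw" is the opening, from 0 (shut) to 1 (fully open), set as the call begins (left out, the last holds). The fingers move at their own pace and stop on an object; "newtons" is the grip in N (left out, the last holds). Time passes only in rows, so rows that do not move let the fingers close. It gives the time, the measured TCP pose, the force, the opening and the grip force at its end, in the units of the state.
- robot.read_state(): the state, without advancing time (a new reading comes with each control period).
- robot.read_camera(name): name is "scene" or "top" or "wrist"; returns (picture, depth): 400x640x3 uint8, blue, green, red; 400x640 float32, m along the optical axis (not along the pixel's ray), 0 where there is no reading.
- robot.calibration(name): a dict with "fx", "fy", "cx", "cy" (pixels), "extrinsics" (4x4, takes a point from world to camera coordinates). Camera axes: x right, y down, z forward; pixel columns grow to the right and rows downward; lengths in m; the calibration is good to about 2 mm. A picture is of the moment at which its call begins: read the wrist's pose just before it. calibration takes no time and is no camera call; for the wrist camera it gives the pose at the moment of the call.
- robot.close_job(): hands the job in; it is judged then, once.
The state is a dict: "t": time; "q": joint angles; "dq": joint speeds; "joint_torque": joint torques, N m; "tool_pos": TCP position; "orientation": TCP orientation; "force": force on the tool from outside, world axes, zero at the start; "wrist_torque": the same for the moment, N m; "opening": finger opening in m; "gripper_force": force on a finger pad.
Only numpy, scipy, OpenCV 4.12 (cv2) and the standard library are available. Lean on these libraries where they do the work, as an engineer would, in place of code of your own. Each camera call takes 0.05 s, during which the arm holds its last target. There are 200 camera calls.

### The job

Two model railway cars stand on the plywood test board, short of the low signal bridge. Push the boxcar (flat roof with a small round hatch, no cupola), keeping it flat on the board and roughly straight, under the bridge's bar and stop when the hatch in the middle of its roof is right under the bar. Leave the caboose, the car with the raised cupola, where it stands, and do not knock the bridge.

Things in the scene. Friction and masses are not known exactly. Their poses are not given: they have to be found in the camera images.
- boxcar_mid (a point): Centre of the maroon boxcar, 35 mm above its underside. Wheel-less, 0.3-0.65 kg, slides on its flat frame. 180 mm long (own y), 56 wide (x), roof at 64; black round hatch, 26 across, on mid-roof up to 72 mm; a door amid each side. Ends flat, upright (coupler pins not solid). Its +y end is nearer the bridge: push the other. It may stand in either of the two lanes.
- portal: Fixed signal bridge. Origin: on the board's top (10 mm above the table) midway between the legs, below the bar's middle. x along the bar, +y the direction of travel, z up. Dark bar 26 mm deep (y), 24 high, underside 88 mm above the board; signal heads up to 142. Legs at x = +-148 mm, 278 clear; lanes about x = +-60. Board reaches 290 mm each way in y. Wheel set 200 mm beyond the bar, mid-board.
- caboose_mid (a point): Centre of the caboose, 35 mm above its underside: the bystander in the other lane, on the same side of the bridge. Maroon, 180 mm long (own y) and 56 wide (x) like the boxcar, but with a windowed cupola on the roof up to 96 mm above its underside, too tall for the bar. The clear gap between the two cars is at least 40 mm.
Mind the look-alikes: they are no part of the job. What is shaped like the part that bears boxcar_mid but orange or yellow is not meant.

How it is judged:
By the outcome, as a careful person would: the job done as asked, in the order asked, and still so for the second after the job is handed in, with the robot touching nothing.
It also fails if it takes over 35 s, if anything falls off the work surface, if the arm or the gripper's body presses on something with over 40 N, if the wrist force passes 120 N, or if a joint passes its speed limit or range.

## Working session

There is one attempt and no reset: what is moved stays moved. The work goes in short steps, Python scripts to look and compute and a tool call to move; the robot and the scene stay as the last step left them, time stands still between calls to the robot, and variables do not carry over. Pictures are saved under pics/ and viewed, at most 10 in all, crops included, and the job is handed in when it is done.

Besides the shell and the picture viewer there is one more tool, called after ">>>" by a JSON object that holds its "method" and its "body", one argument or row to a line. apply_moves: Moves the arm, as the interface text tells. Its arguments: {"type":"object","properties":{"series":{"type":"array"},"claw":{"type":"number"},"newtons":{"type":"number"}},"required":["series"]}

```bash
mkdir -p pics; cat > h.py <<'E'
from plant import robot
import numpy as np, cv2
from scipy.spatial.transform import Rotation as R
def pt(cal,d,u,v,z=None):
    T=np.linalg.inv(np.array(cal["extrinsics"]))
    ray=np.array([(u-cal["cx"])/cal["fx"],(v-cal["cy"])/cal["fy"],1])
    if z is None:
        return T[:3,:3]@(ray*d[int(v),int(u)])+T[:3,3]
    r=T[:3,:3]@ray
    return T[:3,3]+r*(z-T[2,3])/r[2]
E
python3 - <<'E'
from h import *
for n in("scene","top"):
    p,d=robot.read_camera(n); cv2.imwrite(f"pics/{n}0.png",p); np.savez(f"{n}0.npz",p=p,d=d)
s=robot.read_state(); print(s); print(robot.calibration("top"))
E
```

```text
{'t': 0.1, 'q': array([ 1.23560085e+00,  1.31054507e-01,  1.48915970e+00, -2.35584037e-05,
        1.52300469e+00, -8.54092529e-02]), 'dq': array([ 0.00070946, -0.0023188 , -0.00279926, -0.00129769, -0.0013377 ,
        0.00025251]), 'joint_torque': array([ 7.98793899e-04, -5.61339211e+01, -4.93094838e+01,  7.70099927e-02,
        2.90300354e-02, -6.21548270e-05]), 'tool_pos': array([0.14823789, 0.58118608, 0.40381656]), 'orientation': array([-3.91302718e-01, -3.11680797e+00,  2.50568463e-03]), 'force': array([ 2.31848537e-01, -1.40021241e-05,  7.10435248e-01]), 'wrist_torque': array([-0.01849647,  0.02198461, -0.02541348]), 'gripper_force': 0.0, 'opening': 0.09304450235858934}
{'fx': 373.02420725132396, 'fy': 373.02420725132396, 'cx': 318.89760752655695, 'cy': 199.36577224515773, 'extrinsics': array([[-0.00293868, -0.99997184, -0.00690492,  0.04349421],
       [-0.99736971,  0.00343097, -0.07240088,  0.43187401],
       [ 0.07242253,  0.006674  , -0.99735171,  0.84798721],
       [ 0.        ,  0.        ,  0.        ,  1.        ]])}
```

View pics/top0.png

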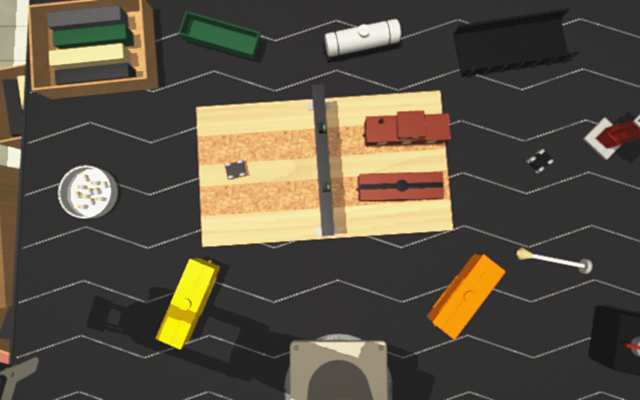

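View pics/scene0.png

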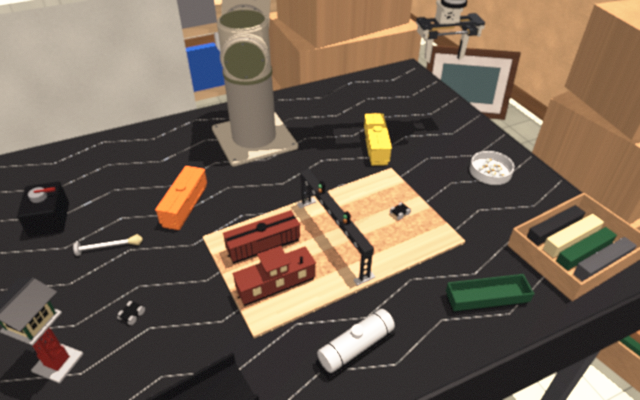

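The candidates are the maroon car with a round hatch at (401,186), the maroon car with a cupola at (408,127), the orange one at (467,296) and the yellow one at (188,303). I choose (401,186): maroon, flat roof, hatch. The bar runs from (318,85) to (328,235). Next is a close crop to check this.

```bash
python3 - <<'E'
from h import *
p=np.load("top0.npz")["p"]
c=cv2.resize(p[80:245,300:460],None,fx=3.6,fy=3.6,interpolation=cv2.INTER_CUBIC)
cv2.imwrite("pics/crop0.png",c)
E
```

```text
(no output)
```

View pics/crop0.png

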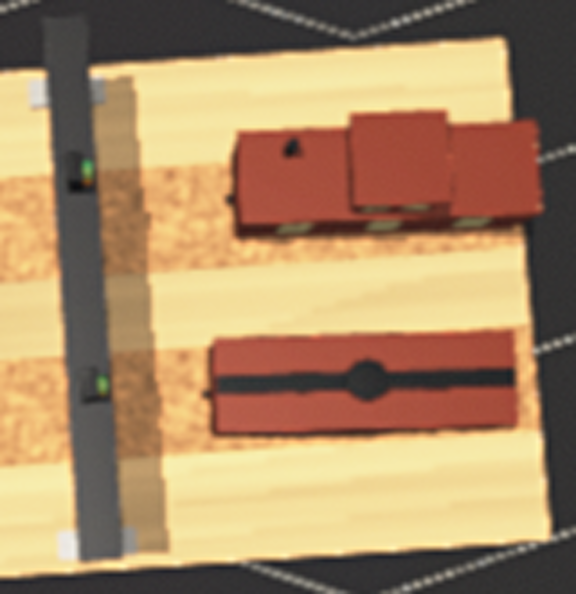

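The crop shows the chosen car with its hatch at crop (368,379) and a flat roof. Its roof corners are (215,342), (515,331), (517,427) and (215,435). The bar edges run (44,17)–(80,560) and (87,15)–(122,557). The other car has the cupola.

```bash
python3 - <<'E'
from h import *
z=np.load("top0.npz");d=z["d"];c=robot.calibration("top")
f=lambda u,v,h:pt(c,d,300+u/3.6-.36,80+v/3.6-.36,h)
roof=[f(*q,.074) for q in[(215,342),(515,331),(517,427),(215,435)]]
print("roof",np.round(roof,4)); print("len",np.linalg.norm(roof[0]-roof[1]),np.linalg.norm(roof[1]-roof[2]))
print("hatch",f(368,379,.082),pt(c,d,300+368/3.6,80+379/3.6))
fr=(roof[0]+roof[3])/2;bk=(roof[1]+roof[2])/2
u=fr-bk;print("mid",(fr+bk)/2,"yaw deg",np.degrees(np.arctan2(u[1],u[0])))
b=[f(*q,.122) for q in[(44,17),(87,15),(122,557),(80,560)]];print("bar",np.round(b,4))
print("bar depth z",pt(c,d,321,150))
far=(b[0]+b[1])/2;near=(b[2]+b[3])/2;w=near-far
print("barlen",np.linalg.norm(w),"normal",np.degrees(np.arctan2(w[1],w[0]))+90,"mid",(far+near)/2)
B=[pt(c,d,*q,.01) for q in[(196,107),(441,91),(453,229),(203,246)]];print("board",np.round(B,4))
e=B[0]-B[1]+B[3]-B[2];print("board y dir",np.degrees(np.arctan2(e[1],e[0])),"centre",np.mean(B,0))
print("wrist axes",R.from_rotvec(robot.read_state()["orientation"]).as_matrix())
cab=[f(*q,.074) for q in[(237,132),(540,120),(542,214),(237,225)]];print("cab",np.round(cab,4))
E
```

```text
roof [[ 0.4812 -0.0462  0.074 ]
 [ 0.4872 -0.2266  0.074 ]
 [ 0.4293 -0.2262  0.074 ]
 [ 0.4251 -0.0456  0.074 ]]
len 0.1805338315388866 0.05792365046549072
hatch [ 0.45759925 -0.13600162  0.082     ] [ 0.45674128 -0.1365968   0.0827324 ]
mid [ 0.45569587 -0.13613577  0.074     ] yaw deg 91.60934043083354
bar [[0.6638 0.0553 0.122 ]
 [0.6649 0.0305 0.122 ]
 [0.3535 0.0121 0.122 ]
 [0.3519 0.0356 0.122 ]]
bar depth z [0.52561604 0.03679799 0.12260397]
barlen 0.31227839136344243 normal -86.50637101828417 mid [0.50850742 0.03339469 0.122     ]
board [[ 0.6538  0.3339  0.01  ]
 [ 0.6896 -0.2487  0.01  ]
 [ 0.3627 -0.2677  0.01  ]
 [ 0.3251  0.3108  0.01  ]]
board y dir 93.61461124023963 centre [0.50778721 0.0320785  0.01      ]
wrist axes [[-9.68965541e-01  2.47195301e-01 -5.12737914e-04]
 [ 2.47195805e-01  9.68964319e-01 -1.54347982e-03]
 [ 1.15283786e-04 -1.62232542e-03 -9.99998677e-01]]
cab [[ 0.61   -0.0609  0.074 ]
 [ 0.6166 -0.2453  0.074 ]
 [ 0.5585 -0.2448  0.074 ]
 [ 0.5526 -0.0603  0.074 ]]
```

>>> {"method": "apply_moves", "body": {
  "series": [
    [[0, 0, 0], [0, 0, 0.105]],
    [[0, 0, 0], [0, 0, 0.105]],
    [[0, 0, 0], [0, 0, 0.105]],
    [[0, 0, 0], [0, 0, 0.105]],
    [[0, 0, 0], [0, 0, 0.105]],
    [[0, 0, 0], [0, 0, 0.105]],
    [[0, 0, 0], [0, 0, 0.105]],
    [[0, 0, 0], [0, 0, 0.105]],
    [[0, 0, 0], [0, 0, 0.105]],
    [[0, 0, 0], [0, 0, 0.105]],
    [[0, 0, 0], [0, 0, 0.105]],
    [[0, 0, 0], [0, 0, 0.105]]
  ],
  "claw": 0.2
}}

```text
t: 1.1
tool_pos: [0.1482, 0.5813, 0.4041]
orientation: [2.158, 2.282, -0.002]
force: [0.5, 0.5, 0.2]
opening: 0.0198
gripper_force: 0.0
```

>>> {"method": "apply_moves", "body": {
  "series": [
    [[-34, 22, 0], [0, 0, 0]],
    [[-34, 22, 0], [0, 0, 0]],
    [[-34, 22, 0], [0, 0, 0]],
    [[-34, 22, 0], [0, 0, 0]],
    [[-34, 22, 0], [0, 0, 0]],
    [[-34, 22, 0], [0, 0, 0]],
    [[-34, 22, 0], [0, 0, 0]],
    [[-34, 22, 0], [0, 0, 0]],
    [[-34, 22, 0], [0, 0, 0]],
    [[-34, 22, 0], [0, 0, 0]],
    [[-34, 22, 0], [0, 0, 0]],
    [[-34, 22, 0], [0, 0, 0]]
  ]
}}

```text
t: 2.1
tool_pos: [0.4373, 0.1883, 0.4045]
orientation: [-2.152, -2.288, 0.0]
force: [0.4, 1.0, 0.8]
opening: 0.0185
gripper_force: 0.0
```

>>> {"method": "apply_moves", "body": {
  "series": [
    [[-40, 0, 0], [0, 0, 0]],
    [[-40, 0, 0], [0, 0, 0]],
    [[-40, 0, 0], [0, 0, 0]],
    [[-40, 0, 0], [0, 0, 0]],
    [[-40, 0, 0], [0, 0, 0]],
    [[-40, 0, 0], [0, 0, 0]],
    [[-40, 0, 0], [0, 0, 0]],
    [[-40, 0, 0], [0, 0, 0]],
    [[-40, 0, 0], [0, 0, 0]],
    [[-40, 0, 0], [0, 0, 0]],
    [[-40, 0, 0], [0, 0, 0]],
    [[-40, 0, 0], [0, 0, 0]]
  ]
}}

```text
t: 3.1
tool_pos: [0.4655, -0.2909, 0.4043]
orientation: [-2.153, -2.287, -0.0]
force: [0.6, 0.3, -0.6]
opening: 0.0183
gripper_force: 0.0
```

```bash
cat > st.py <<'E'
from h import *
s=robot.read_state();M=R.from_rotvec(s["orientation"]).as_matrix()
print(s["t"],s["tool_pos"],s["opening"],s["force"],s["q"]);print(M.round(4))
E
python3 st.py
```

```text
3.1 [ 0.46545094 -0.29090828  0.40428099] 0.01829643327781787 [ 0.57635943  0.34126854 -0.61924624] [-6.52044011e-01 -7.15571974e-03  1.63226757e+00  7.50614222e-05
  1.51705772e+00 -7.12733884e-01]
[[-6.060e-02  9.982e-01 -4.000e-04]
 [ 9.982e-01  6.060e-02  4.000e-04]
 [ 4.000e-04 -4.000e-04 -1.000e+00]]
```

>>> {"method": "apply_moves", "body": {
  "series": [
    [[0, -2, 35], [0, 0, 0]],
    [[0, 0, 35], [0, 0, 0]],
    [[0, 0, 35], [0, 0, 0]],
    [[0, 0, 35], [0, 0, 0]],
    [[0, 0, 28], [0, 0, 0]],
    [[0, 0, 20], [0, 0, 0]],
    [[0, 0, 0], [0, 0, 0]],
    [[5, 0, 0], [0, 0, 0]],
    [[10, 0, 0], [0, 0, 0]],
    [[10, 0, 0], [0, 0, 0]],
    [[10, 0, 0], [0, 0, 0]],
    [[5, 0, 0], [0, 0, 0]]
  ]
}}

```text
t: 4.1
tool_pos: [0.4619, -0.2476, 0.2181]
orientation: [2.15, 2.288, 0.001]
force: [-0.7, -0.4, -0.4]
opening: 0.0184
gripper_force: 0.0
```

```bash
python3 st.py; python3 - <<'E'
from h import *
p,d=robot.read_camera("top")
cv2.imwrite("pics/top1.png",cv2.resize(p[80:245,300:500],None,fx=3.6,fy=3.6,interpolation=cv2.INTER_CUBIC))
E
```

```text
4.1 [ 0.46191012 -0.24759801  0.21806063] 0.01841186409602228 [-0.66048341 -0.37464829 -0.40937039] [-5.90022639e-01  1.01912963e-01  1.87636442e+00  3.49362650e-04
  1.16151302e+00 -6.52054683e-01]
[[-6.190e-02  9.981e-01  1.700e-03]
 [ 9.981e-01  6.190e-02 -7.000e-04]
 [-8.000e-04  1.600e-03 -1.000e+00]]
```

View pics/top1.png

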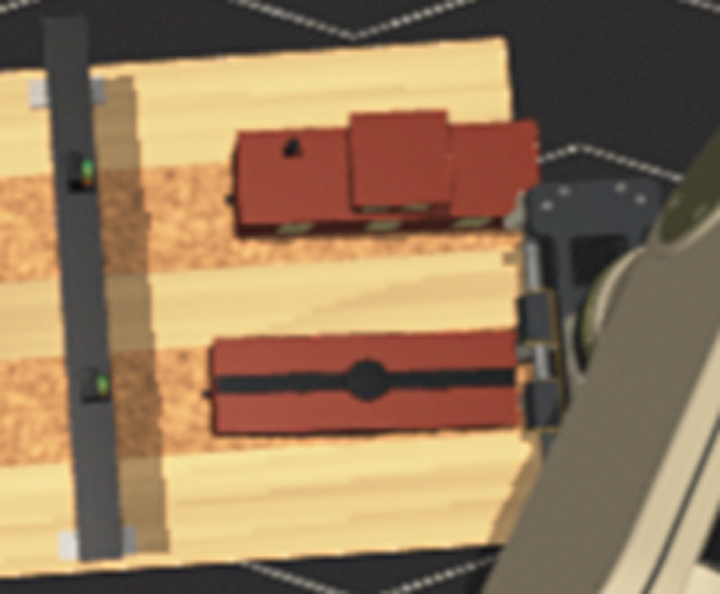

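>>> {"method": "apply_moves", "body": {
  "series": [
    [[0, -3, -8], [0, 0, 0]],
    [[3, 0, 0], [0, 0, 0]],
    [[4, 0, 0], [0, 0, 0]],
    [[4, 0, 0], [0, 0, 0]],
    [[4, 0, 0], [0, 0, 0]],
    [[5, 0, 0], [0, 0, 0]],
    [[6, 0, 0], [0, 0, 0]],
    [[6, 0, 0], [0, 0, 0]],
    [[6, 0, 0], [0, 0, 0]],
    [[6, 0, 0], [0, 0, 0]],
    [[4, 0, 0], [0, 0, 0]],
    [[2, 0, 0], [0, 0, 0]]
  ]
}}

```text
t: 5.15
tool_pos: [0.4555, -0.1988, 0.2249]
orientation: [2.152, 2.288, -0.0]
force: [-0.0, -3.8, 3.0]
opening: 0.0188
gripper_force: 2.1
```

```bash
python3 st.py; python3 - <<'E'
from h import *
p,d=robot.read_camera("top")
cv2.imwrite("pics/top2.png",cv2.resize(p[80:245,300:500],None,fx=3.6,fy=3.6,interpolation=cv2.INTER_CUBIC))
E
```

```text
5.15 [ 0.4555413  -0.19879171  0.22494931] 0.018794079571192838 [-0.02305622 -3.80644022  3.00708743] [-5.14619720e-01  2.10603462e-02  1.94679517e+00 -1.41788019e-04
  1.17328079e+00 -5.76094993e-01]
[[-6.150e-02  9.981e-01  3.000e-04]
 [ 9.981e-01  6.150e-02 -3.000e-04]
 [-4.000e-04  3.000e-04 -1.000e+00]]
```

View pics/top2.png

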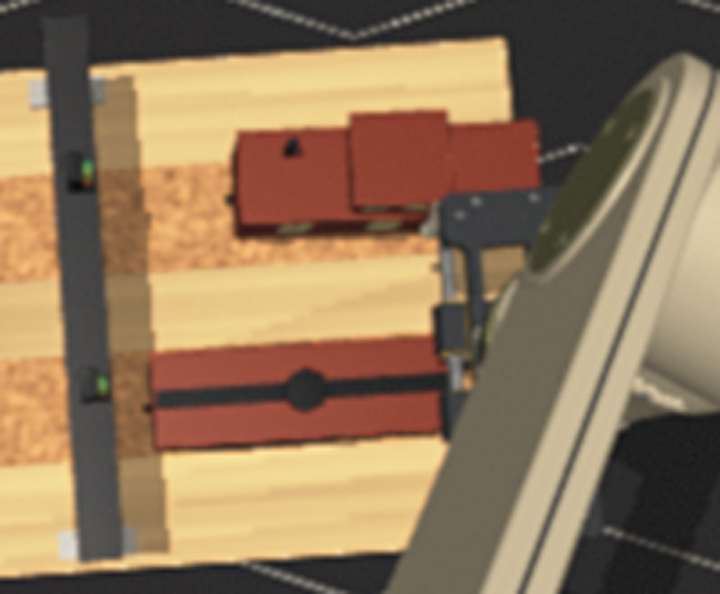

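The car slid straight and squared up. The hatch is now at crop (305,390), its front end is at (153,400), and the caboose has not moved.

```bash
python3 - <<'E'
from h import *
c=robot.calibration("top");f=lambda u,v,h:pt(c,None,300+u/3.6-.36,80+v/3.6-.36,h)
X=np.array([.9981,.0615,0]);Y=np.array([-.0615,.9981,0]);O=np.array([.508,.033,0])
t=robot.read_state()["tool_pos"]
for n,q in(("hatch",f(305,390,.082)),("front",(f(152,353,.074)+f(155,448,.074))/2),("tcp",t)):
  print(n,q,"portal",X@(q-O),Y@(q-O))
E
```

```text
hatch [ 0.45116421 -0.09848604  0.082     ] portal -0.06481419344361077 -0.12774081937304232
front [ 0.4460562 -0.0088727  0.074    ] portal -0.06440127861310235 -0.0379835991139268
tcp [ 0.45550712 -0.19862628  0.22483801] portal -0.06663816024074443 -0.22795787643403204
```

>>> {"method": "apply_moves", "body": {
  "series": [
    [[4, 0, 0], [0, 0, 0]],
    [[7, 0, 0], [0, 0, 0]],
    [[10, 0, 0], [0, 0, 0]],
    [[10, 0, 0], [0, 0, 0]],
    [[10, 0, 0], [0, 0, 0]],
    [[10, 0, 0], [0, 0, 0]],
    [[10, 0, 0], [0, 0, 0]],
    [[10, 0, 0], [0, 0, 0]],
    [[10, 0, 0], [0, 0, 0]],
    [[8, 0, 0], [0, 0, 0]],
    [[5, 0, 0], [0, 0, 0]],
    [[2, 0, 0], [0, 0, 0]]
  ]
}}

```text
t: 6.2
tool_pos: [0.4495, -0.1026, 0.2246]
orientation: [-2.151, -2.289, 0.0]
force: [0.2, -4.4, 3.0]
opening: 0.0183
gripper_force: 2.1
```

```bash
python3 st.py; python3 - <<'E'
from h import *
p,d=robot.read_camera("top")
cv2.imwrite("pics/top3.png",cv2.resize(p[80:245,240:440],None,fx=3.6,fy=3.6,interpolation=cv2.INTER_CUBIC))
E
```

```text
6.2 [ 0.4495085  -0.10259395  0.22464154] 0.01831335268149803 [ 0.22360395 -4.36669221  3.04276072] [-3.35692131e-01 -7.77337671e-02  2.04409978e+00  6.17929897e-05
  1.17549228e+00 -3.97578224e-01]
[[-6.180e-02  9.981e-01 -2.000e-04]
 [ 9.981e-01  6.180e-02  1.000e-04]
 [ 2.000e-04 -2.000e-04 -1.000e+00]]
```

View pics/top3.png

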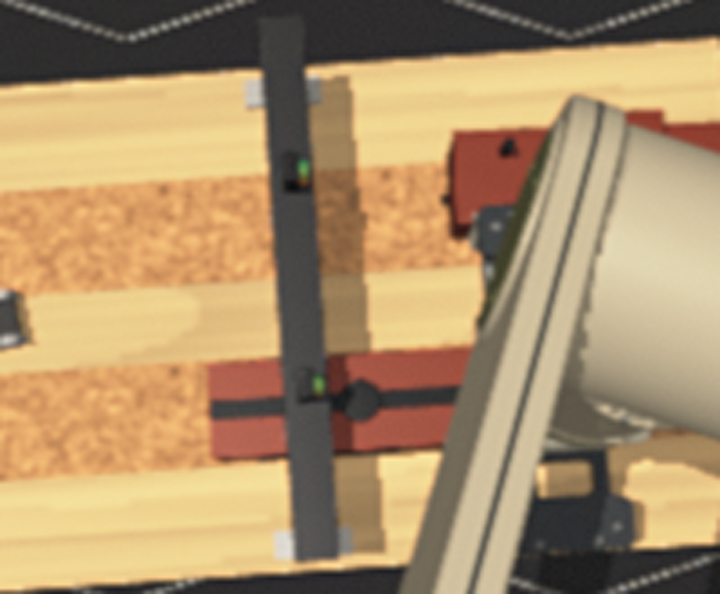

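The car is under the bar. The hatch at crop (363,400) is just short of it, and the front edge runs (208,363)–(212,460). The bar edges are (261,17)–(296,560) and (303,15)–(338,557).

```bash
python3 - <<'E'
from h import *
c=robot.calibration("top");f=lambda u,v,h:pt(c,None,240+u/3.6-.36,80+v/3.6-.36,h)
X=np.array([.9981,.0615,0]);Y=np.array([-.0615,.9981,0]);O=np.array([.508,.033,0])
t=robot.read_state()["tool_pos"]
for n,q in(("hatch",f(363,400,.082)),("front",(f(208,363,.074)+f(212,460,.074))/2),("tcp",t),("bar",(f(261,17,.122)+f(303,15,.122)+f(296,560,.122)+f(338,557,.122))/4)):
  print(n,q.round(4),"portal",X@(q-O),Y@(q-O))
E
```

```text
hatch [ 0.4455 -0.0046  0.082 ] portal -0.06465881792843423 -0.03365009577587803
front [0.4398 0.0869 0.074 ] portal -0.06478429954098239 0.05803607569817194
tcp [ 0.4495 -0.1026  0.2245] portal -0.06677327055907491 -0.13173730487555385
bar [0.5085 0.0333 0.122 ] portal 0.0005210485603172887 0.00021880125340009574
```

>>> {"method": "apply_moves", "body": {
  "series": [
    [[3, 0, 0], [0, 0, 0]],
    [[5, 0, 0], [0, 0, 0]],
    [[6, 0, 0], [0, 0, 0]],
    [[6, 0, 0], [0, 0, 0]],
    [[5, 0, 0], [0, 0, 0]],
    [[4, 0, 0], [0, 0, 0]],
    [[2, 0, 0], [0, 0, 0]],
    [[1, 0, 0], [0, 0, 0]],
    [[0, 0, 0], [0, 0, 0]],
    [[-3, 0, 0], [0, 0, 0]],
    [[-10, 0, 0], [0, 0, 0]],
    [[-12, 0, 0], [0, 0, 0]]
  ]
}}

```text
t: 7.25
tool_pos: [0.4492, -0.097, 0.2246]
orientation: [-2.151, -2.289, -0.0]
force: [0.4, 0.7, 0.1]
opening: 0.0187
gripper_force: 0.0
```

>>> {"method": "apply_moves", "body": {
  "series": [
    [[-30, 0, 0], [0, 0, 0]],
    [[-35, 0, 0], [0, 0, 0]],
    [[-35, 0, 0], [0, 0, 0]],
    [[-35, 0, 0], [0, 0, 0]],
    [[-35, 0, 0], [0, 0, 0]],
    [[0, 0, 0], [0, 0, 0]]
  ]
}}

```text
t: 7.75
tool_pos: [0.4592, -0.2728, 0.2255]
orientation: [2.155, 2.281, -0.002]
force: [1.2, -0.5, 1.0]
opening: 0.0187
gripper_force: 0.0
```

```bash
python3 st.py; python3 - <<'E'
from h import *
p,d=robot.read_camera("top")
cv2.imwrite("pics/top4.png",cv2.resize(p[80:245,240:440],None,fx=3.6,fy=3.6,interpolation=cv2.INTER_CUBIC))
E
```

```text
7.75 [ 0.45918312 -0.27284066  0.22547111] 0.018661559027136097 [ 1.24144962 -0.47137988  1.03873442] [-0.631509    0.11647125  1.84535307 -0.00189655  1.17633702 -0.68760444]
[[-0.0568  0.9984  0.0017]
 [ 0.9984  0.0568 -0.0034]
 [-0.0035  0.0015 -1.    ]]
```

View pics/top4.png

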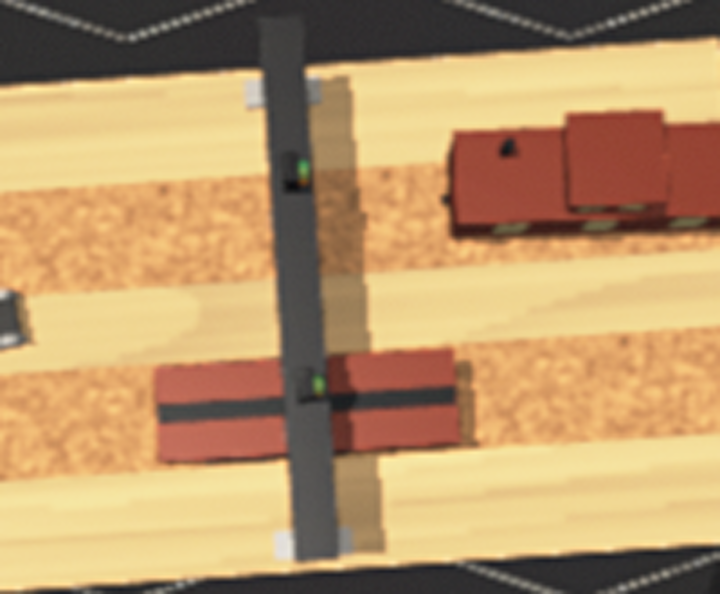

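The car sits under the bar with the hatch hidden. Its roof corners are (155,368), (454,349), (459,443) and (159,463). The caboose has not moved.

```bash
python3 - <<'E'
from h import *
c=robot.calibration("top");f=lambda u,v,h:pt(c,None,240+u/3.6-.36,80+v/3.6-.36,h)
X=np.array([.9981,.0615,0]);Y=np.array([-.0615,.9981,0]);O=np.array([.5083,.0333,0])
q=[f(*a,.074)-O for a in[(155,368),(454,349),(459,443),(159,463)]]
for a in q:print(X@a,Y@a)
print(np.mean([Y@a for a in q]))
E
```

```text
-0.03677803538986997 0.08923551333739371
-0.03704416091070825 -0.09114267720134855
-0.09378015731792838 -0.08996114560371171
-0.09410443338159952 0.09013024569896894
-0.00043451594217440437
```

The car's centre is within 0.5 mm of the bar's centre line, it is straight, and the robot is clear.

```bash
python3 -c "
from plant import robot
print(robot.close_job())"
```

```text
the job is handed in; nothing more can be done
None
```

The job is handed in: the boxcar stands straight under the bar, its centre (where the hatch is) measured about 0.5 mm from the bar's centre line, with the caboose and bridge untouched and the arm clear.

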